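Hang a sherd carrier on the drying rail

ROBOT

A 6-joint arm with a two-finger parallel gripper is mounted at the origin on the work surface. World frame = base frame: x ahead of the robot, y to its left, z up, the work surface at z = 0. Lengths are in m, angles in rad, forces in N, time in s.
With the tool pointing down it reaches from about 0.375 to 0.975 m from the base axis. Payload 3.8 kg.
Tool frame: the origin (TCP) lies midway between the tips of the shut fingers; the grasp point (between the pads) lies 19 mm behind it; z points along the fingers, y is the line along which they close (so a half turn about z gives the same grasp; the last joint's range is limited). The gripper opens to 85 mm and grips with 20 to 120 N. Pads are 22 mm wide; open, the fingers measure 114 mm over their backs; the gripper's body (76 mm by 85 mm) begins 54 mm behind the grasp point. The pads swing forward as they close: fully open they stand 13 mm farther back than shut.
Start: joints at [-1.265, 0.264, 1.604, -0, 1.274, -0.037], TCP at [0.227, -0.636, 0.231] pointing down, gripper open.
Joint ranges: [-2.63, 2.63], [-0.94, 2.18], [0.31, 2.57], [-1.31, 4.45], [0, 2.66], [-2.55, 2.55]. Speed limits (rad/s): [2.57, 2.57, 3.14, 3.14, 3.14, 3.14].

INTERFACE

Orientations are given as a rotation vector (axis times angle).
In Python, from workcell import sensors, viewer, job gives the robot as it stands.
- The arm moves only by the shell command python3 -m inch 'ROWS' [FORCE]. ROWS is JSON, one flat list of numbers, 7 for each row, row after row: the shift along the tool's x, y, z in mm, then the turn, a rotation vector about the tool's x, y, z in degrees, then the finger opening in mm, from 0 to 85.4. A call has exactly 8 rows; each row shifts and turns the commanded pose from where the row before left it, along the tool's axes as they then stand; what a row does not reach is not made up. A row lasts 1/10 s, in which the tool goes at most 50 mm and 8.59 degrees, less where a joint would pass 70% of its speed; a pose out of reach is approached as far as the arm can. A call is refused whole if a number of a shift passes 50 or a number of a turn 8.59, either way. A call with a gripper value outside its range is refused whole. The fingers move at their own pace and stop on an object; FORCE is the grip in N (left out, the last holds). Time passes only in rows, so rows that do not move let the fingers close, or fill a call up. It gives the time, the measured TCP pose, the force, the opening and the grip force at its end, in the units of the state.
- sensors.read_state(): the state, without advancing time (a new reading comes with each control period).
- viewer.read_camera(name): name is "side" or "top"; returns the picture (400x640x3 uint8, red, green, blue); there is no depth.
- viewer.camera_params(name): a dict with "K" (3x3 intrinsics, pixels), "world_to_cam" (4x4, takes a point from world to camera coordinates). Camera axes: x right, y down, z forward; pixel columns grow to the right and rows downward; lengths in m; the calibration is good to about 2 mm. A picture is of the moment at which its call begins. camera_params takes no time and is no camera call.
- job.finish_job(): hands the job in; it is judged then, once.
The state is a dict: "time": time; "q": joint angles; "joint_vel": joint speeds; "joint_torque": joint torques, N m; "tool_pos": TCP position; "tcp_rot": TCP orientation; "wrist_force": force on the tool from outside, world axes, zero at the start; "torque": the same for the moment, N m; "width": opening from 0.0 (shut) to 1.0 (fully open); "grip_force": force on a finger pad.
Only numpy, scipy, OpenCV 4.12 (cv2) and the standard library are available. Lean on these libraries where they do the work, as an engineer would, in place of code of your own. Each camera call takes 0.05 s, during which the arm holds its last target. There are 200 camera calls.

TASK

Take the carrier with the terracotta sherd (the one with the terracotta-coloured grip) out of the wooden stand, hook it over the steel drying rail at the blue band, and slide it along, still hooked on the rail, to the yellow band. Leave it hanging there upright and still.

Things in the scene. Friction and masses are not known exactly. Their poses are not given: they have to be found in the camera images.
- carrier_terracotta: Rigid carrier, 135-225 g, upright in a wooden stand beside two equal ones (blue, white). Origin: hook seat, on the rail's axis when hung; z up, y along the rail. Plate 6 x 60 mm wide at x -22 to -16 mm, from z 0 down to -87.5, sherd on its -x face to x -28. 45 degree roof (ridge at z 14, 40 mm long) joins it to a 50 mm wide lip at x 16 to 24, z -25 to 0. Slot open downwards: hook on straight from above.
- carrier_grip (a point): Point on that carrier's terracotta-coloured grip block, 38 mm above the carrier's origin. The block is 12 mm along the carrier's x, 30 mm along y, upright over the hook's ridge, its top 20 mm above this point. In the stand the block tops are 154 mm above the table, the carriers 115 mm apart along y; each lifts straight up out of a slot 18 mm deep. On the rail friction keeps it as it is left.
- start_band: Blue painted band round the rail, where the carrier is hooked on. Origin on the rail's axis, mid-band, 140 mm above the table; y along the rail, z up. Only paint, 24 mm long, with a blue stripe on the white base board (12 mm high) below. The rail is a fixed level steel bar, 12 mm diameter, beyond the stand as seen from the robot. Blue may be left or right of yellow, 160 to 260 mm away.
- stop_band: Yellow painted band round the same rail, the mark where the carrier ends; made like the blue one, with a yellow stripe on the base board below. Origin on the rail's axis, mid-band, 140 mm above the table; y along the rail, z up. The bar between and around the bands is bare; the rail's two posts (tops 154 mm above the table) stand at least 75 mm outside the bands.

How it is judged:
On the way, in this order (a step that is already met when the one before it is completed fails the run):
1. the carrier is hooked over the rail at the blue band (origin within 20 mm of it along the rail, within 12 mm of the bar's axis sideways and no more than 12 mm above it) (x of carrier_terracotta in the frame of start_band between -0.012 and 0.012 m and z of carrier_terracotta in the frame of start_band between -0.006 and 0.012 m and y of carrier_terracotta in the frame of start_band between -0.02 and 0.02 m), for 0.1 s.
2. the carrier, still hooked over the rail (no more than 12 mm above its seat), passes between the bands, more than 50 mm from both (x of carrier_terracotta in the frame of stop_band between -0.012 and 0.012 m and z of carrier_terracotta in the frame of stop_band between -0.006 and 0.012 m and horizontal distance between carrier_terracotta and start_band between 0.05 and 0.21 m and horizontal distance between carrier_terracotta and stop_band between 0.05 and 0.21 m), for 0.05 s.
At the end, for the whole second after the job is handed in: The terracotta carrier hangs on the rail at the yellow band: origin within 15 mm of the band's middle along the rail, seated (within 6 mm of the bar's axis in height, 12 mm sideways), upright and square to the rail within 15 degrees, released and at rest (x of carrier_terracotta in the frame of stop_band between -0.012 and 0.012 m and z of carrier_terracotta in the frame of stop_band between -0.006 and 0.006 m and y of carrier_terracotta in the frame of stop_band between -0.015 and 0.015 m and angle between carrier_terracotta's own z axis and vertical below 0.26 rad and angle between the y axis of carrier_terracotta and the y axis of stop_band, either way round below 0.26 rad and linear speed of carrier_terracotta below 0.02 m/s); the robot touches nothing.
It fails at once if the terracotta carrier is tipped by more than 35 degrees (angle between carrier_terracotta's own z axis and vertical above 0.61 rad).
It also fails if it takes over 45 s, if anything falls off the work surface, if the arm or the gripper's body presses on something with over 40 N, if the wrist force passes 120 N, or if a joint passes its speed limit or range.

## Working session

There is one attempt and no reset: what is moved stays moved. The work goes in short steps, Python scripts to look and compute and a shell command to move; the robot and the scene stay as the last step left them, time stands still between calls to the robot, and variables do not carry over. Pictures are saved under pics/ and viewed, at most 13 in all, crops included, and the job is handed in when it is done.

```bash
mkdir -p pics; python3 - <<'E'
from workcell import sensors, viewer
import cv2,numpy as np
for n in("side","top"):
    im=viewer.read_camera(n); cv2.imwrite(f"pics/{n}0.png",im[:,:,::-1]); p=viewer.camera_params(n)
    np.save(n+"0.npy",im); print(n,np.round(p["K"],1).tolist(),np.round(p["world_to_cam"],4).tolist())
s=sensors.read_state(); print(s)
E
```

```text
side [[422.7, 0.0, 320.4], [0.0, 422.7, 200.1], [0.0, 0.0, 1.0]] [[0.9868, -0.162, 0.0073, -0.5327], [-0.0909, -0.5894, -0.8027, 0.1799], [0.1343, 0.7915, -0.5963, 0.644], [0.0, 0.0, 0.0, 1.0]]
top [[472.3, 0.0, 319.6], [0.0, 472.3, 198.2], [0.0, 0.0, 1.0]] [[0.0271, -0.9995, 0.0136, -0.0184], [-0.9927, -0.0285, -0.1168, 0.5396], [0.1172, -0.0104, -0.9931, 0.9351], [0.0, 0.0, 0.0, 1.0]]
{'time': 0.1, 'q': array([-1.26486564e+00,  2.64692613e-01,  1.60526633e+00, -1.35605916e-05,
        1.27369129e+00, -3.68997725e-02]), 'joint_vel': array([ 0.00198757,  0.00041542, -0.00432664, -0.00041638,  0.0024695 ,
       -0.00116714]), 'joint_torque': array([-5.03190095e-04, -5.16705751e+01, -3.68593168e+01, -2.12027417e-04,
        6.25982400e-03, -2.34563430e-05]), 'tool_pos': array([ 0.22669593, -0.6350813 ,  0.23006095]), 'tcp_rot': array([-3.09354207e+00, -5.35542115e-01,  4.53332027e-04]), 'wrist_force': array([ 0.21747253,  0.24771604, -0.30097727]), 'torque': array([ 0.00882736, -0.01234404,  0.03074856]), 'grip_force': 0.0, 'width': 0.9987598761140922}
```

View pics/side0.png

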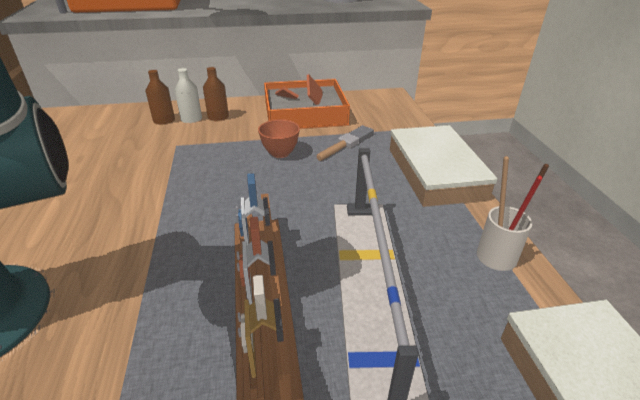

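View pics/top0.png

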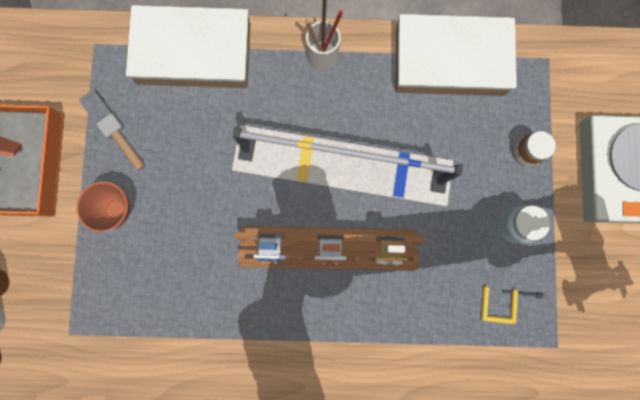

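The side view shows the terracotta grip as the middle carrier at about (255,230), with the yellow band at (371,193) and the blue band at (393,296). In the top view the terracotta grip top is at (331,247), white at (396,249) and blue at (268,247). The rail runs from (240,135) to (450,168), with the yellow stripe near (305,158) and the blue near (401,174).

```bash
cat > h.py <<'E'
import cv2,numpy as np
from workcell import sensors, viewer
def ray(n,uv,z):
    p=viewer.camera_params(n);K=np.array(p["K"]);T=np.array(p["world_to_cam"]);R=T[:3,:3]
    c=-R.T@T[:3,3];d=R.T@np.linalg.inv(K)@[uv[0],uv[1],1.];return c+d*(z-c[2])/d[2]
def blobs(im,lo,hi,box,amin=8):
    h=cv2.cvtColor(im,cv2.COLOR_RGB2HSV);m=cv2.inRange(h,lo,hi);k=np.zeros_like(m);x0,y0,x1,y1=box;k[y0:y1,x0:x1]=1
    n,l,s,c=cv2.connectedComponentsWithStats(m*k);return [(np.round(c[i],1),s[i].tolist()) for i in range(1,n) if s[i,4]>=amin]
E
python3 - <<'E'
from h import *
t=np.load("top0.npy");s=np.load("side0.npy")
for nm,lo,hi in(("yel",(18,120,90),(32,255,255)),("blu",(105,120,60),(125,255,255))):
    print(nm,"top",blobs(t,lo,hi,(230,120,460,210)),"side",blobs(s,lo,hi,(330,140,430,390)))
print("terra",blobs(t,(0,70,60),(12,255,255),(300,225,360,270)))
print("blue",blobs(t,(95,90,60),(125,255,255),(240,225,300,270)))
print("white",blobs(t,(0,0,180),(180,60,255),(370,225,420,270)))
cv2.imwrite("pics/a.png",cv2.resize(t[120:280,230:460,::-1],None,fx=3.4,fy=3.4,interpolation=cv2.INTER_CUBIC))
E
```

```text
yel top [(array([304.4, 158. ]), [297, 137, 17, 44, 425])] side [(array([371.4, 193.4]), [368, 189, 9, 11, 68]), (array([359.6, 254.4]), [340, 250, 41, 10, 355]), (array([391.1, 254.1]), [389, 250, 6, 9, 38])]
blu top [(array([404.1, 155.1]), [400, 153, 9, 6, 42]), (array([414.1, 162.7]), [409, 160, 12, 6, 54]), (array([400.1, 180.4]), [394, 165, 14, 32, 298])] side [(array([392.8, 294.4]), [388, 287, 12, 17, 139]), (array([371.8, 359. ]), [348, 352, 49, 15, 688]), (array([417.2, 362.8]), [416, 359, 4, 7, 17])]
terra [(array([313.5, 229.1]), [305, 228, 16, 7, 31]), (array([324.8, 228.3]), [322, 228, 6, 2, 9]), (array([337.8, 231.4]), [328, 228, 20, 8, 63]), (array([354.2, 229.3]), [350, 229, 10, 3, 13]), (array([326. , 234.3]), [323, 233, 7, 3, 10]), (array([317.8, 236.6]), [317, 234, 3, 7, 8]), (array([308.1, 240.8]), [303, 236, 11, 9, 31]), (array([343.7, 238.7]), [342, 236, 5, 5, 9]), (array([350.9, 245.7]), [344, 240, 15, 12, 51]), (array([330.9, 247.2]), [323, 244, 17, 7, 108]), (array([303.7, 254.7]), [300, 246, 9, 17, 47]), (array([314. , 250.8]), [307, 246, 13, 10, 27]), (array([348.6, 256. ]), [342, 250, 14, 15, 43]), (array([324.6, 263.1]), [300, 253, 49, 16, 243]), (array([356.5, 264.6]), [355, 263, 5, 5, 11])]
blue [(array([267. , 245.5]), [259, 243, 17, 6, 80])]
white [(array([396. , 248.5]), [388, 245, 17, 8, 109])]
```

View pics/a.png

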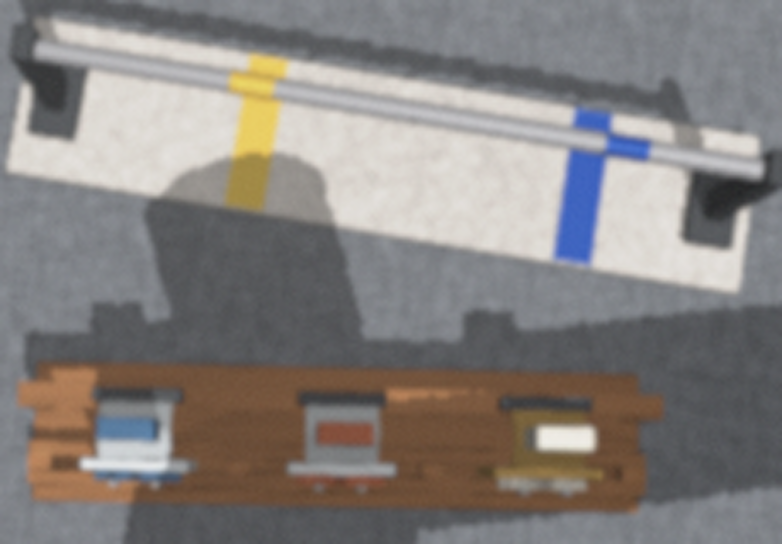

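The crop shows the grip top at about (345,433), i.e. full-image (331.2,247.2). The yellow band is at (252,81) → (304.1,143.8) and the blue band at (628,149) → (414.4,163.2). The plate and sherd face the robot.

```bash
python3 - <<'E'
from h import *
def P(n): p=viewer.camera_params(n);return np.array(p["K"])@np.array(p["world_to_cam"])[:3]
def tri(a,b):
    X=cv2.triangulatePoints(P("top"),P("side"),np.array(a,float).reshape(2,1),np.array(b,float).reshape(2,1));return (X[:3]/X[3]).ravel()
pr=lambda n,v:print(n,np.round(v,4))
Y=ray("top",(304.1,143.8),.146);B=ray("top",(414.4,163),.146)
pr("yel top",Y);pr("yel side",ray("side",(371.4,193.4),.143));pr("yel tri",tri((304.1,143.8),(371.4,193.4)))
pr("blu top",B);pr("blu side",ray("side",(392.8,294.4),.143));pr("blu tri",tri((414.4,163),(392.8,294.4)))
pr("yel stripe side",ray("side",(363,254.3),.012)); pr("yel stripe top",ray("top",(304.4,160),.012))
d=B-Y;pr("rail yaw deg",np.degrees(np.arctan2(d[0],-d[1])));pr("len",np.linalg.norm(d))
a=ray("top",(267,245.5),.154);g=ray("top",(331,247.2),.154);w=ray("top",(396,248.5),.154)
pr("blue",a);pr("terra",g);pr("white",w);pr("pitch",[np.linalg.norm(a-g),np.linalg.norm(w-g)])
d=w-a;pr("stand yaw",np.degrees(np.arctan2(d[0],-d[1])))
s=sensors.read_state();R=cv2.Rodrigues(s["tcp_rot"])[0];print(R.round(3))
E
```

```text
yel top [0.6256 0.029  0.146 ]
yel side [0.6258 0.0321 0.143 ]
yel tri [0.6253 0.029  0.1454]
blu top [ 0.596  -0.1732  0.146 ]
blu side [ 0.5979 -0.172   0.143 ]
blu tri [ 0.5966 -0.1736  0.1449]
yel stripe side [0.621  0.0312 0.012 ]
yel stripe top [0.6223 0.0308 0.012 ]
rail yaw deg -8.3428
len 0.2044
blue [0.4388 0.0885 0.154 ]
terra [ 0.4389 -0.0245  0.154 ]
white [ 0.4398 -0.1395  0.154 ]
pitch [0.1129 0.115 ]
stand yaw 0.2365
[[ 0.942  0.336 -0.001]
 [ 0.336 -0.942  0.002]
 [ 0.    -0.002 -1.   ]]
```

```bash
python3 -m inch '[0,0,0,0,0,-8.55,85, 0,0,0,0,0,-8.55,85, 0,0,0,0,0,-8.55,85, 0,0,0,0,0,-8.55,85, 0,0,0,0,0,-8.55,85, 0,0,0,0,0,-8.55,85, 0,0,0,0,0,-8.55,85, 0,0,0,0,0,-8.55,85]' 60
cat >> h.py <<'E'
def togo(xyz,yaw=0):
    "remaining shift in tool axes (mm) and turn about tool z (deg); yaw=desired carrier yaw, tool y along carrier x"
    s=sensors.read_state();R=cv2.Rodrigues(np.array(s["tcp_rot"]))[0]
    y=np.radians(yaw);c,n=np.cos(y),np.sin(y);W=np.array([[-n,c,0],[c,n,0],[0,0,-1.]]).T
    print("t",round(s["time"],2),"shift",((R.T@(np.array(xyz)-s["tool_pos"]))*1000).round(1),"turn",np.degrees(cv2.Rodrigues(R.T@W)[0].ravel()).round(2),
     "pos",s["tool_pos"].round(4),"F",s["wrist_force"].round(1),"grip",round(s["grip_force"],1),"w",round(s["width"]*85.4,1))
E
python3 -c "
from h import *
togo((.439,-.0245,.23))"
```

```text
time: 0.9
tool_pos: [0.2268, -0.6353, 0.2305]
tcp_rot: [-2.251, -2.189, -0.001]
wrist_force: [-0.5, 0.3, 0.7]
width: 0.996
grip_force: 0.0
t 0.9 shift [616.5 195.    1.2] turn [-0.02 -0.07 -1.6 ] pos [ 0.2268 -0.6353  0.2305] F [-0.5  0.3  0.7] grip 0.0 w 85.0
```

```bash
python3 -m inch '[30,9,0,0,0,-0.4,85, 40,13,0,0,0,-0.4,85, 40,13,0,0,0,-0.4,85, 40,13,0,0,0,-0.4,85, 40,13,0,0,0,0,85, 40,13,0,0,0,0,85, 40,13,0,0,0,0,85, 40,13,0,0,0,0,85]' >/dev/null
python3 -c "
from h import *
togo((.439,-.0245,.23))"
```

```text
t 1.7 shift [301.5 105.7   1. ] turn [-0.01 -0.03 -0.38] pos [ 0.3313 -0.3253  0.2308] F [1.6 0.  0.7] grip 0.0 w 85.2
```

```bash
python3 -m inch '[40,14,0,0,0,-0.2,85, 40,14,0,0,0,-0.1,85, 40,14,0,0,0,0,85, 40,14,0,0,0,0,85, 40,14,0,0,0,0,85, 40,14,0,0,0,0,85, 40,14,0,0,0,0,85, 20,7,0,0,0,0,85]' >/dev/null
python3 - <<'E'
from h import *
togo((.439,-.0245,.23))
cv2.imwrite("pics/s1.png",viewer.read_camera("side")[:,:,::-1])
t=viewer.read_camera("top");cv2.imwrite("pics/t1.png",t[:,:,::-1])
E
```

```text
t 2.5 shift [0.  1.9 1. ] turn [-0.   -0.06  0.08] pos [ 0.4371 -0.0245  0.231 ] F [ 1.  -0.5 -0.7] grip 0.0 w 84.7
```

View pics/s1.png

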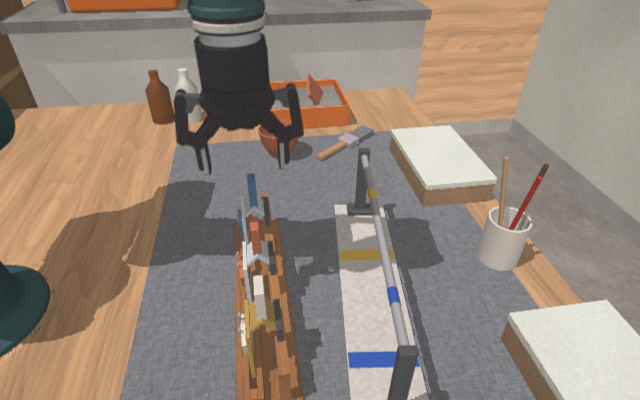

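The side view shows the open gripper centred above the terracotta carrier (fingers at about (203,165) and (283,160)), closing across the rail direction. Nothing is in the way, so I'll descend and close.

```bash
python3 -m inch '[0,2,15,0,0,0,85, 0,0,20,0,0,0,85, 0,0,20,0,0,0,85, 0,0,20,0,0,0,85, 0,0,16,0,0,0,85, 0,0,10,0,0,0,85, 0,0,10,0,0,0,85, 0,0,0,0,0,0,85]' 60
python3 -c "
from h import *
togo((.439,-.0245,.119))"
python3 -m inch '[0,0,0,0,0,0,60, 0,0,0,0,0,0,40, 0,0,0,0,0,0,25, 0,0,0,0,0,0,15, 0,0,0,0,0,0,5, 0,0,0,0,0,0,0, 0,0,0,0,0,0,0, 0,0,0,0,0,0,0]' 60
```

```text
time: 3.4
tool_pos: [0.4378, -0.0277, 0.119]
tcp_rot: [-2.222, -2.218, 0.003]
wrist_force: [-0.5, -0.3, -0.2]
width: 0.996
grip_force: 0.0
t 3.4 shift [3.2 1.2 0. ] turn [-0.14 -0.01 -0.09] pos [ 0.4378 -0.0277  0.119 ] F [-0.5 -0.3 -0.2] grip 0.0 w 85.0
time: 4.2
tool_pos: [0.4393, -0.0274, 0.1207]
tcp_rot: [2.222, 2.22, 0.001]
wrist_force: [1.4, -0.5, 3.9]
width: 0.134
grip_force: 59.0
```

```bash
python3 -m inch '[0,0,-4,0,0,0,0, 0,0,-6,0,0,0,0, 0,0,-10,0,0,0,0, 0,0,-15,0,0,0,0, 0,0,-20,0,0,0,0, 0,0,-20,0,0,0,0, 0,0,-20,0,0,0,0, 0,0,-10,0,0,0,0]' 80
python3 - <<'E'
from h import *
togo((.596,-.174,.2247),-8.3)
cv2.imwrite("pics/s2.png",viewer.read_camera("side")[:,:,::-1])
E
```

```text
time: 5.0
tool_pos: [0.4396, -0.0275, 0.2278]
tcp_rot: [2.221, 2.219, 0.003]
wrist_force: [-0.3, -0.3, -1.7]
width: 0.129
grip_force: 78.2
t 5.0 shift [-146.3  156.5    3.5] turn [0.16 0.01 8.24] pos [ 0.4396 -0.0275  0.2278] F [-0.3 -0.3 -1.7] grip 78.2 w 11.0
```

View pics/s2.png

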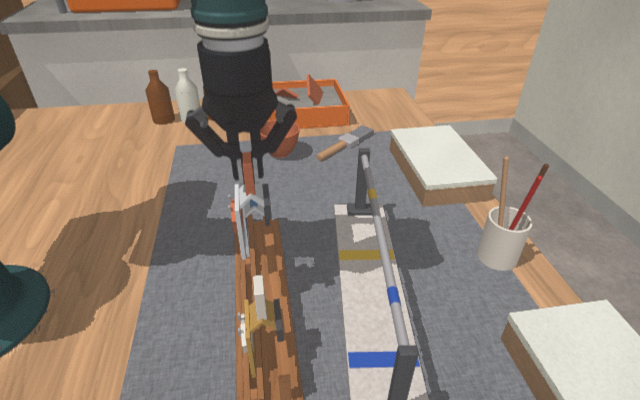

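The side view shows the terracotta carrier lifted clear and hanging upright in the fingers, with its grip at about (248,175) and its lip at (267,205).

```bash
python3 -m inch '[0,25,0,0,0,0,0, 0,30,0,0,0,0,0, -20,25,0,0,0,0,0, -30,20,0,0,0,0,0, -30,20,0,0,0,2,0, -30,17,0,0,0,2,0, -22,12,0,0,0,2,0, -16,6,0,0,0,2.2,0]' 80
python3 -m inch '[0,0,0,0,0,0,0, 0,0,0,0,0,0,0, 0,0,0,0,0,0,0, 0,0,0,0,0,0,0, 0,0,0,0,0,0,0, 0,0,0,0,0,0,0, 0,0,0,0,0,0,0, 0,0,0,0,0,0,0]'>/dev/null
python3 - <<'E'
from h import *
togo((.596,-.176,.2247),-8.3)
s=viewer.read_camera("side");t=viewer.read_camera("top")
c=np.hstack([cv2.resize(s[100:400,280:480],(400,600)),cv2.resize(t[90:240,350:450],(400,600))]);cv2.imwrite("pics/c3.png",c[:,:,::-1])
E
```

```text
time: 5.85
tool_pos: [0.5895, -0.1789, 0.2239]
tcp_rot: [-2.377, -2.051, 0.002]
wrist_force: [-0.4, -0.2, -2.1]
width: 0.131
grip_force: 78.4
t 6.65 shift [2.2 6.3 0.7] turn [0.01 0.   0.05] pos [ 0.5895 -0.1773  0.2254] F [ 0.   0.1 -2.8] grip 78.4 w 10.9
```

View pics/c3.png

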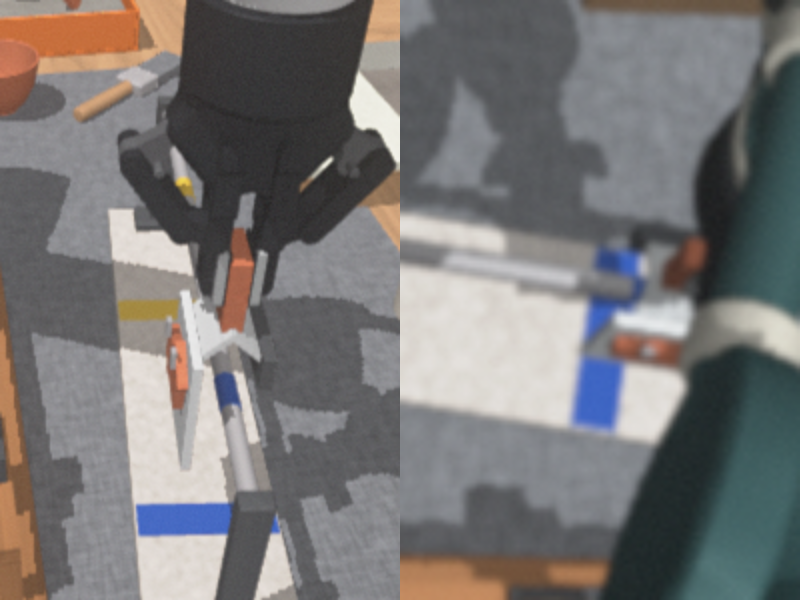

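The crops show the carrier above the rail and square to it. In the side view the blue band is at (228,390) and the plate's near bottom corner at crop (186,468), which is full-image (373,334). The grip's near face bottom is at crop (236,332), full-image (398,266). I'll compare these with where they should project.

```bash
python3 - <<'E'
from h import *
s=sensors.read_state();p=viewer.camera_params("side");K=np.array(p["K"]);T=np.array(p["world_to_cam"])
y=np.radians(-8.3);Rz=np.array([[np.cos(y),-np.sin(y),0],[np.sin(y),np.cos(y),0],[0,0,1]])
o=s["tool_pos"]+Rz@[0,.003,-.0247]
def pj(l,o=o):
    c=T@np.append(o+Rz@np.array(l)/1000,1);return (K@c[:3]/c[2])[:2].round(1)
print("plate corner out/in",pj((-22,-30,-87.5)),pj((-16,-30,-87.5)),"plate top",pj((-19,-30,0)),"lip bottom",pj((20,-25,-25)),"ridge end",pj((0,-20,14)),"grip bottom near",pj((0,-15,18)))
print("per mm x,y,z",[pj(np.array((-19,-30,-87.5))+10*np.eye(3)[i])-pj((-19,-30,-87.5)) for i in range(3)])
E
python3 - <<'E'
import cv2
i=cv2.imread("pics/c3.png")[200:500,100:300];cv2.imwrite("pics/c4.png",cv2.resize(i,(400,600)))
E
```

```text
plate corner out/in [369.2 334.1] [374.3 334.1] plate top [378.5 282.6] lip bottom [411.5 294.6] ridge end [396.6 266.1] grip bottom near [396.2 259.9]
per mm x,y,z [array([ 8.5, -0.1]), array([-1. , -7.2]), array([ 0.7, -5.3])]
```

View pics/c4.png

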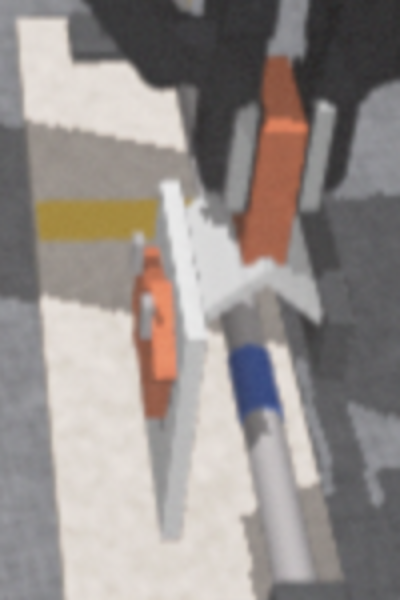

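The plate corner measures (373,335) against (372,334) expected, and the ridge end (396,265.5) against (396.6,266). The held pose is therefore good to about 1.5 mm. Next I centre it over the band and lower to about 3 mm above the seat.

```bash
python3 -m inch '[1,3,0,0,0,0,0, 1,3,0,0,0,0,0, 0,0,8,0,0,0,0, 0,0,10,0,0,0,0, 0,0,12,0,0,0,0, 0,0,12,0,0,0,0, 0,0,10,0,0,0,0, 0,0,5,0,0,0,0]' 80
python3 -m inch '[0,0,0,0,0,0,0, 0,0,0,0,0,0,0, 0,0,0,0,0,0,0, 0,0,0,0,0,0,0, 0,0,0,0,0,0,0, 0,0,0,0,0,0,0, 0,0,0,0,0,0,0, 0,0,0,0,0,0,0]'>/dev/null
python3 - <<'E'
from h import *
togo((.596,-.176,.1647),-8.3)
s=viewer.read_camera("side")
cv2.imwrite("pics/s5.png",cv2.resize(s[150:400,300:450,::-1],(360,600)))
E
```

```text
time: 7.55
tool_pos: [0.5958, -0.1763, 0.1671]
tcp_rot: [-2.376, -2.056, -0.0]
wrist_force: [2.1, 0.6, 2.9]
width: 0.13
grip_force: 78.9
t 8.35 shift [0.4 0.3 3.6] turn [ 0.   -0.    0.04] pos [ 0.5956 -0.1763  0.1683] F [ 0.6 -0.2 -1.7] grip 78.4 w 10.4
```

View pics/s5.png

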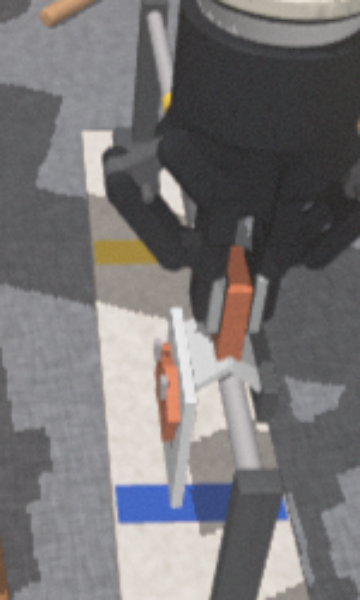

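The crop shows the roof over the rail with the plate on the near side and the lip on the far side. The blue band is hidden under the carrier, and the wrist force is near zero. The carrier is hooked at the blue band, so I'll slide it toward yellow.

```bash
python3 -m inch '[0,0,1,0,0,0,0, 6,0,0,0,0,0,0, 12,0,0,0,0,0,0, 16,0,0,0,0,0,0, 16,0,0,0,0,0,0, 16,0,0,0,0,0,0, 16,0,0,0,0,0,0, 16,0,0,0,0,0,0]' 80
python3 -c "
from h import *
togo((.6253,.0265,.1677),-8.3)"
```

```text
time: 9.2
tool_pos: [0.6098, -0.0775, 0.1673]
tcp_rot: [-2.375, -2.056, 0.0]
wrist_force: [0.5, -0.3, -2.1]
width: 0.129
grip_force: 78.4
t 9.2 shift [105.2   0.4  -0.4] turn [-0.01 -0.01  0.08] pos [ 0.6098 -0.0775  0.1673] F [ 0.5 -0.3 -2.1] grip 78.4 w 11.0
```

```bash
python3 -m inch '[16,0,0,0,0,0,0, 16,0,0,0,0,0,0, 16,0,0,0,0,0,0, 16,0,0,0,0,0,0, 16,0,0,0,0,0,0, 13,0,0,0,0,0,0, 8,0,0,0,0,0,0, 4,0,0,0,0,0,0]' 80 >/dev/null
python3 -m inch '[0,0,0,0,0,0,0, 0,0,0,0,0,0,0, 0,0,1,0,0,0,0, 0,0,1,0,0,0,0, 0,0,0.5,0,0,0,0, 0,0,0,0,0,0,0, 0,0,0,0,0,0,0, 0,0,0,0,0,0,0]'
python3 - <<'E'
from h import *
togo((.6253,.0265,.1647),-8.3)
s=viewer.read_camera("side")
cv2.imwrite("pics/s6.png",cv2.resize(s[100:300,300:450,::-1],(450,600)))
E
```

```text
time: 10.8
tool_pos: [0.6255, 0.0241, 0.1653]
tcp_rot: [2.375, 2.055, 0.001]
wrist_force: [1.7, -2.4, 1.3]
width: 0.129
grip_force: 78.7
t 10.8 shift [ 2.4 -0.5  0.6] turn [0.1  0.02 0.04] pos [0.6255 0.0241 0.1653] F [ 1.7 -2.4  1.3] grip 78.7 w 11.0
```

View pics/s6.png

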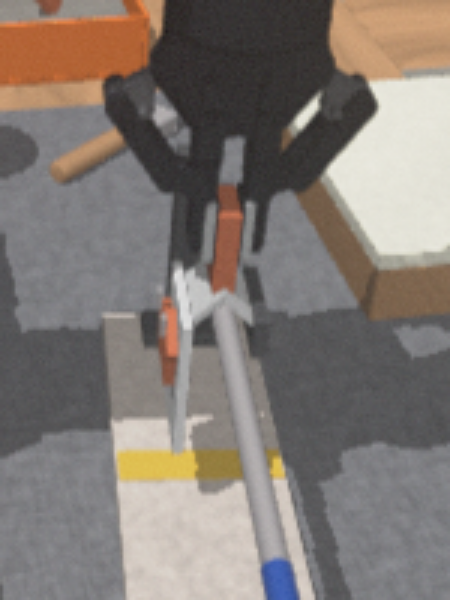

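The crop shows the carrier hooked on the rail with the yellow band hidden under it and the plate hanging vertical above the yellow stripe. First contact with the bar has just registered. I'll nudge 3 mm along, seat it, then open.

```bash
python3 -m inch '[3,0,-0.5,0,0,0,0, 0,0,0,0,0,0,0, 0,0,0.5,0,0,0,0, 0,0,0.5,0,0,0,0, 0,0,0.5,0,0,0,0, 0,0,0,0,0,0,0, 0,0,0,0,0,0,0, 0,0,0,0,0,0,0]' 80
python3 -c "
from h import *
togo((.6253,.0265,.1647),-8.3)"
```

```text
time: 11.65
tool_pos: [0.626, 0.0279, 0.1652]
tcp_rot: [2.375, 2.055, 0.003]
wrist_force: [0.6, -0.5, 6.7]
width: 0.128
grip_force: 79.7
t 11.65 shift [-1.5 -0.5  0.5] turn [ 0.11 -0.05  0.05] pos [0.626  0.0279 0.1652] F [ 0.6 -0.5  6.7] grip 79.7 w 11.0
```

```bash
python3 -m inch '[0,0,0,0,0,0,0, 0,0,0,0,0,0,0, 0,0,0,0,0,0,12, 0,0,0,0,0,0,14, 0,0,0,0,0,0,17, 0,0,0,0,0,0,21, 0,0,0,0,0,0,26, 0,0,0,0,0,0,32]' 20
python3 - <<'E'
from h import *
togo((.6253,.0265,.1647),-8.3)
s=viewer.read_camera("side")
cv2.imwrite("pics/s7.png",cv2.resize(s[100:300,300:450,::-1],(450,600)))
E
```

```text
time: 12.45
tool_pos: [0.6249, 0.0276, 0.1633]
tcp_rot: [-2.375, -2.055, 0.001]
wrist_force: [0.5, -0.5, 0.6]
width: 0.374
grip_force: 0.0
t 12.45 shift [-1.   0.6 -1.4] turn [-0.06  0.    0.04] pos [0.6249 0.0276 0.1633] F [ 0.5 -0.5  0.6] grip 0.0 w 31.9
```

View pics/s7.png

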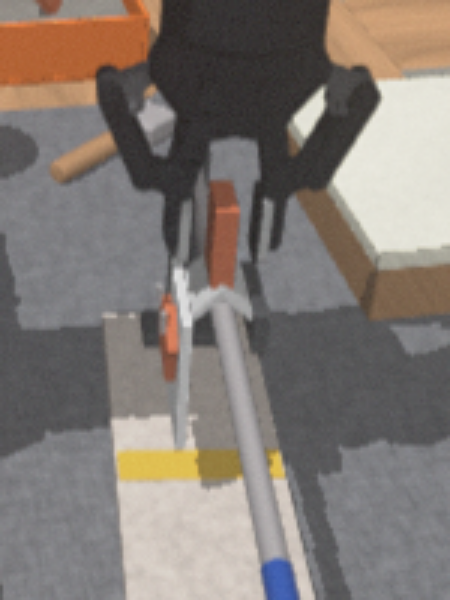

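The crop shows the fingers clear on both sides of the grip at (223,235). The carrier hangs upright on its own, leaning a few degrees at most. I'll open wider and back straight off.

```bash
python3 -m inch '[0,0,0,0,0,0,45, 0,0,0,0,0,0,45, 0,0,-5,0,0,0,45, 0,0,-10,0,0,0,45, 0,0,-20,0,0,0,45, 0,0,-25,0,0,0,45, 0,0,-30,0,0,0,45, 0,0,-30,0,0,0,45]' 20 >/dev/null
python3 -m inch '[0,0,-20,0,0,0,45, 0,0,0,0,0,0,45, 0,-30,0,0,0,0,45, 0,-40,0,0,0,0,45, 0,-40,0,0,0,0,45, 0,-40,0,0,0,0,45, 0,-30,0,0,0,0,45, 0,0,0,0,0,0,45]' 20
python3 - <<'E'
from h import *
s=viewer.read_camera("side");t=viewer.read_camera("top")
print(blobs(t,(0,70,60),(12,255,255),(270,100,340,190)))
c=np.hstack([cv2.resize(s[100:300,300:433],(400,600)),cv2.resize(t[90:210,250:330],(400,600))]);cv2.imwrite("pics/c8.png",c[:,:,::-1])
E
```

```text
time: 14.1
tool_pos: [0.4435, 0.0538, 0.3028]
tcp_rot: [-2.374, -2.056, 0.002]
wrist_force: [1.1, 0.1, -0.4]
width: 0.532
grip_force: 0.0
[(array([302.7, 139.1]), [294, 133, 19, 14, 204]), (array([302. , 159.9]), [289, 157, 26, 8, 105])]
```

View pics/c8.png

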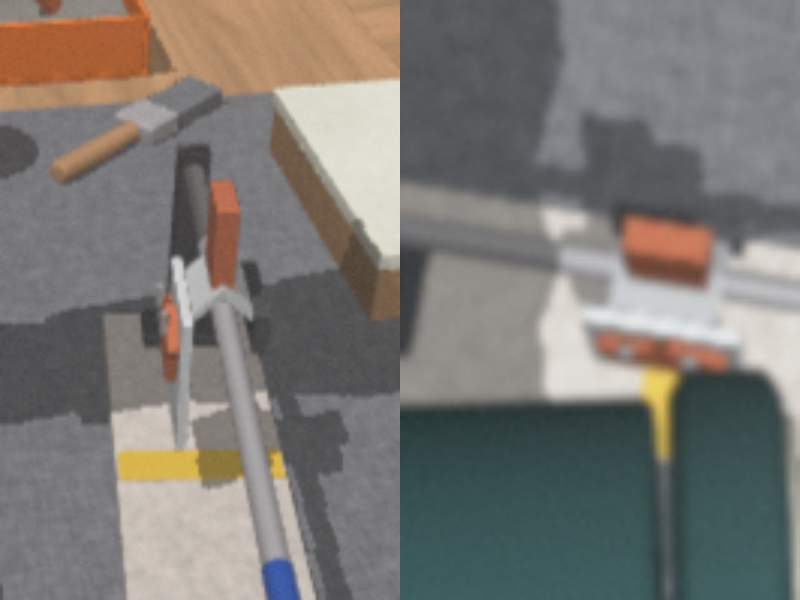

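The side crop shows the carrier hanging free on the rail at (223,290) with the robot clear. The top crop shows it square to the rail, its grip top face at about (670,233), i.e. full-image (304,136.6). A final check of position and lean follows.

```bash
python3 - <<'E'
from h import *
for n,uv,z in(("grip top",(304,136.3),.198),("sherd",(302,159.9),.1)): print(n,ray("top",uv,z).round(4))
p=viewer.camera_params("top");K=np.array(p["K"]);T=np.array(p["world_to_cam"])
y=np.radians(-8.3);Rz=cv2.Rodrigues(np.array([0,0,y]))[0]
for tilt in(0,.1,.2,-.1):
    Ry=cv2.Rodrigues(np.array([0,tilt,0.]))[0]
    f=lambda l:(lambda c:(K@c/c[2])[:2].round(1))((T@np.append(np.array([.6255,.0295,.14])+Rz@Ry@np.array(l)/1000,1))[:3])
    print(tilt,"top ctr",f((0,0,58)),"near top edge",f((-6,0,58)),"near bottom edge",f((-6,0,18)),"plate top outer",f((-22,0,0)))
s=sensors.read_state();print(s["time"],np.abs(s["joint_vel"]).max())
E
```

```text
grip top [0.6266 0.0282 0.198 ]
sherd [0.6048 0.0332 0.1   ]
0 top ctr [303.2 136.9] near top edge [302.6 140.2] near bottom edge [303.1 145.5] plate top outer [301.8 156.2]
0.1 top ctr [303.8 133.7] near top edge [303.2 136.9] near bottom edge [303.3 144.5] plate top outer [301.7 155.9]
0.2 top ctr [304.4 130.6] near top edge [303.8 133.7] near bottom edge [303.4 143.5] plate top outer [301.8 155.5]
-0.1 top ctr [302.6 140.2] near top edge [302.  143.6] near bottom edge [302.9 146.6] plate top outer [301.8 156.4]
14.2 0.03448659384947866
```

```bash
python3 -m inch '[0,0,0,0,0,0,45, 0,0,0,0,0,0,45, 0,0,0,0,0,0,45, 0,0,0,0,0,0,45, 0,0,0,0,0,0,45, 0,0,0,0,0,0,45, 0,0,0,0,0,0,45, 0,0,0,0,0,0,45]' >/dev/null; python3 -c "
from workcell import job
print(job.finish_job())"
```

```text
the job is handed in; nothing more can be done
None
```

I hooked the terracotta carrier at the blue band, slid it along the rail and handed it in hanging at the yellow band; the last images put it within about 2 mm of mid-band, nearly upright, with the gripper clear, at about 15 s (no verdict came back).

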